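Clamp the jar in the one-handed jar vice

ROBOT

A 6-joint arm with a two-finger parallel gripper is mounted at the origin on a cart in front of the work surface, level with it; the furniture and walls round the work are solid. World frame = base frame: x ahead of the robot, y to its left, z up, the work surface at z = 0. Lengths are in m, angles in rad, forces in N, time in s.
With the tool pointing down it reaches from about 0.325 to 0.85 m from the base axis. Payload 15.5 kg.
Tool frame: the origin (TCP) lies between the finger pads; the fingertips stand 17 mm ahead of it and the grasp point (between the pads) lies 2 mm behind it; x points along the fingers, z is the direction in which the jaws open and shut, and the axes are right-handed (so a half turn about x gives the same grasp; the last joint's range is limited). The gripper opens to 91 mm and grips with 3 to 60 N. Pads are 32 mm wide; open, the fingers measure 118 mm over their backs; the gripper's body (76 mm by 178 mm) begins 60 mm behind the grasp point.
Start: joints at [1.242, 0.494, 1.345, -0, 1.302, -0.096], TCP at [0.145, 0.608, 0.231] pointing down, gripper open.
Joint ranges: [-2.91, 2.91], [-0.82, 2.16], [0.22, 2.67], [-1.22, 4.37], [0.12, 2.79], [-3.08, 3.08]. Speed limits (rad/s): [1.89, 1.89, 2.57, 3.01, 3.01, 3.01].

INTERFACE

Orientations are given as a rotation vector (axis times angle).
In Python, from cell import manip gives the robot as it stands.
- The arm moves only by the tool servo_tool, never from a script. Its argument "plan" is a list of rows, each an object of numbers: "dx", "dy", "dz": the shift along the tool's x, y, z normalised to -1 to 1, where 1 is 0.25 m; "spin": the turn about the tool's x normalised to -1 to 1, where 1 is 90 degrees; "hand": the closure, from 0 (fully open) to 1 (shut). A call has 1 to 5 rows; each row is the pose to reach, as a shift and turn from the pose commanded when the call began, along the tool's axes at that moment; what a row does not reach only later rows make up. A row lasts 1/10 s, in which the tool goes at most 50 mm and 8.59 degrees, less where a joint would pass 70% of its speed; a pose out of reach is approached as far as the arm can. A call with a number of a shift or a turn outside -1 to 1 is refused whole. A call with a gripper value outside its range is refused whole. The fingers move at their own pace and stop on an object; the grip force is fixed at half the most. Time passes only in rows, so rows that repeat a pose let the fingers close. It gives the time, the measured TCP pose, the force and the opening at its end, in the units of the state.
- manip.read_state(): the state, without advancing time (a new reading comes with each control period).
- manip.read_camera(name): name is "scene" or "top"; returns the picture (384x512x3 uint8, blue, green, red); there is no depth.
- manip.camera_info(name): a dict with "K" (3x3 intrinsics, pixels), "k1" (the pictures are not rectified: a ray, as slopes to the right and down, at radius r is drawn at 1 + k1 r^2 times it, then the intrinsics apply), "cam_to_world" (4x4, takes a point from camera to world coordinates). Camera axes: x right, y down, z forward; pixel columns grow to the right and rows downward; lengths in m; the calibration is good to about 2 mm. A picture is of the moment at which its call begins. camera_info takes no time and is no camera call.
- manip.job_done(): hands the job in, once; it reports no verdict.
The state is a dict: "time_s": time; "q": joint angles; "joint_velocities": joint speeds; "joint_torque": joint torques, N m; "tcp_pos": TCP position; "orientation": TCP orientation; "wrist_force": force on the tool from outside, world axes, zero at the start; "torque": the same for the moment, N m; "gripper_width": finger opening in m.
Only numpy, scipy, OpenCV 4.12 (cv2) and the standard library are available. Lean on these libraries where they do the work, as an engineer would, in place of code of your own. Each camera call takes 0.05 s, during which the arm holds its last target.

TASK

Fix the glass jar in the jar vice so that its lid can be opened with one hand. Slide the jaw by its orange tab until the jar is up against the far pad and held snugly, gently enough for glass; then throw the cam lever over centre, all the way to its stop, so that the rod is locked. Leave the other things standing where they are.

Things in the scene. Friction and masses are not known exactly. Their poses are not given: they have to be found in the camera images.
- vise: The jar vice, fixed to the worktop: white base plate 110 x 370 mm, its top at z = +15 mm. Origin: underside centre. Its +y runs along the rod from the clamp housing (y = -115 mm) through jaw and jar to the flat far pad; x across, z up. The far pad sits on a threaded spindle: its face is near y = +132 mm, but up to 6 mm either way by how the spindle was left: to be felt. It does not give.
- jaw: Grey sliding jaw on a 16 mm steel rod. Slides along the vice's y (80 mm of travel), axes as the vice's; origin at the foot of the unsqueezed rubber face that meets the jar. Drag 7 N while the lever is open and it stays where left; locked when shut. The face is sprung, 5 N per mm over 5 mm, then hard: 5 to 15 N on the jar is snug, over 20 N too hard.
- jaw_grip (a point): Point on the jaw's upright orange tab, 13 mm below its top, 45 mm behind the jaw's face. The tab is 24 mm wide (vice x), 16 mm along the rod (y), and stands 40 mm clear above the jaw's shoulder, which lies 27 mm below this point.
- lever (a joint): Cam lever on top of the clamp housing, hinged about an axis along the vice's y. 0 = upright, negative = leaning to the vice's +x (away from the robot), positive = swung over to -x. Open stop -0.7, shut stop 1.55 (level, pointing to -x). It resists from about 0 on, most near 0.65 (0.45 Nm, about 7 N at its end), springs back if let go before the centre at 1.35, and snaps to the stop beyond it.
- lever_end (a point): Middle of the lever's orange end, 68 mm from the pivot on the lever's centre line. The end is 18 mm wide (vice y), 9 mm thick, 26 mm long; the lever ends 13 mm past this point. Nothing is below it when shut but the plate.
- lever_pivot (a point): The lever's pivot, 88 mm above the vice's underside, over the rod's line.
- jar: Glass jar with a cork lid, 75 mm across, 110 mm tall, about 0.3 kg, loose on the vice's plate between jaw and far pad (a like jar at the wall is not meant). Origin: centre of the underside; z up. Pushing it along the plate takes 1 to 4 N.
- mug: Bystander: cream mug, 71 mm across (106 with handle), 85 mm tall, upside down behind the vice. Origin: underside centre.
- glass: Bystander: pale green ribbed tumbler, 69 mm across, 104 mm tall, upside down behind the vice. Origin: underside centre.
- shaker: Bystander: glass salt shaker with a grey top, 44 mm across, 90 mm tall, in front of the vice. Origin: underside centre.
Not all that is in view belongs to the job. There is more than one size of the jar; the one meant has the size given above.

How it is judged:
On the way, in this order (a step that is already met when the one before it is completed fails the run):
1. with the lever still open, the jaw squeezes the jar with more than 4 N (contact force between jaw and jar above 4 N and value of joint lever below 0.5 rad), for 0.3 s.
2. the lever is over centre and at its stop (value of joint lever above 1.47 rad), for 0.2 s.
At the end, for the whole second after the job is handed in: The lever joint reads more than 1.47 rad (stop at 1.55), the jaw still squeezes the jar with more than 4 N, and the jar stands still and upright (within 0.08 rad) on the vice's plate (within 7 mm of its height), within 10 mm of the rod's line (value of joint lever above 1.47 rad and contact force between jaw and jar above 4 N and angle between jar's own z axis and vertical below 0.08 rad and linear speed of jar below 0.01 m/s and z of jar in the frame of vise below 0.022 m and x of jar in the frame of vise between -0.01 and 0.01 m); the robot touches nothing.
It fails at once if the glass jar is squeezed with more than 22 N by the jaw (contact force between jaw and jar above 22 N).
It fails at once if the jar is tipped by more than 0.3 rad (angle between jar's own z axis and vertical above 0.3 rad).
It fails at once if the mug, the glass or the shaker is moved by more than 25 mm or tipped over (distance of any of mug, glass, shaker from where it was at the start of the episode above 0.025 m or angle between any of mug, glass, shaker's own z axis and vertical above 0.4 rad).
It also fails if it takes over 67 s, if anything falls off the work surface, if the arm or the gripper's body presses on something with over 40 N, if the wrist force passes 120 N, or if a joint passes its speed limit or range.

## Working session

There is one attempt and no reset: what is moved stays moved. The work goes in short steps, Python scripts to look and compute and a tool call to move; the robot and the scene stay as the last step left them, time stands still between calls to the robot, and variables do not carry over. Pictures are saved under pics/ and viewed, and the job is handed in when it is done.

Besides the shell and the picture viewer there is one more tool, called after ">>>" as name(argument=value, ...) on one line, values as JSON. servo_tool: Moves the arm, as the interface text tells. Scaled input: -1 to 1 covers 0.25 m each way for a shift and 90 degrees each way for a turn. Its arguments: {"type":"object","properties":{"plan":{"type":"array"}},"required":["plan"]}

```bash
ls; mkdir -p pics; python3 - <<'E'
from cell import manip
import cv2
print(manip.read_state())
for n in("scene","top"):
    cv2.imwrite(f"pics/{n}0.png",manip.read_camera(n)); print(manip.camera_info(n))
E
```

```text
pics
{'time_s': 0.0, 'q': array([ 1.24149562e+00,  4.94189229e-01,  1.34611378e+00,  1.49728461e-05,
        1.30251270e+00, -9.55122669e-02]), 'joint_velocities': array([ 0.00029676,  0.00060553, -0.00160863,  0.00050843, -0.00065903,
       -0.00041958]), 'joint_torque': array([-5.07784971e-04, -8.78842664e+01, -3.81854117e+01,  7.07750232e-02,
        5.32592973e-02, -8.34963816e-05]), 'tcp_pos': array([0.14467472, 0.60766022, 0.23034038]), 'orientation': array([-1.03596484,  1.31182539,  1.0348774 ]), 'wrist_force': array([ 0.3203344 , -0.2839142 ,  0.09986098]), 'torque': array([-0.01374355,  0.05430555,  0.02768728]), 'gripper_width': 0.09153131387842142}
{'K': array([[456.77837392,   0.        , 253.22010169],
       [  0.        , 456.77837392, 192.49421446],
       [  0.        ,   0.        ,   1.        ]]), 'k1': -0.092455724870256, 'cam_to_world': array([[ 0.60462714, -0.61446787,  0.50680889, -0.01085474],
       [-0.79648815, -0.47099337,  0.37917261, -0.36758594],
       [ 0.00571424, -0.63292533, -0.77419176,  1.00491145],
       [ 0.        ,  0.        ,  0.        ,  1.        ]])}
{'K': array([[357.23317158,   0.        , 255.96186882],
       [  0.        , 357.23317158, 192.68754152],
       [  0.        ,   0.        ,   1.        ]]), 'k1': -0.09294004706552923, 'cam_to_world': array([[ 0.02139196, -0.99528188,  0.09463806,  0.47503441],
       [-0.99976877, -0.02108846,  0.00420605,  0.06326893],
       [-0.00219043, -0.09470615, -0.99550286,  0.98389528],
       [ 0.        ,  0.        ,  0.        ,  1.        ]])}
```

View pics/scene0.png

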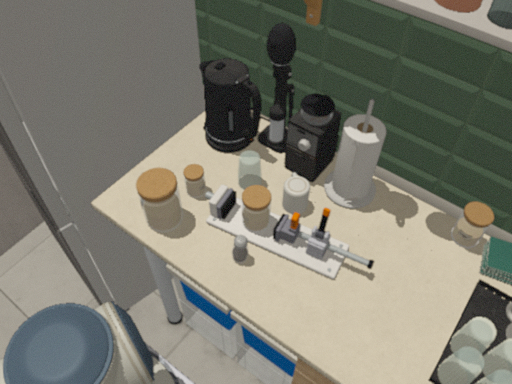

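View pics/top0.png

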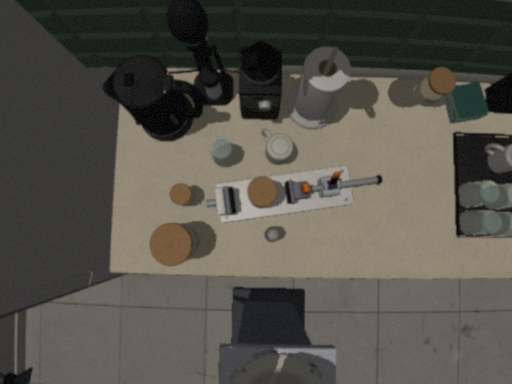

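```bash
python3 - <<'E'
import cv2
a=cv2.imread("pics/top0.png")[150:260,160:400]; cv2.imwrite("pics/top0c.png",cv2.resize(a,None,fx=3.3,fy=3.3,interpolation=cv2.INTER_CUBIC))
a=cv2.imread("pics/scene0.png")[145:285,190:390]; cv2.imwrite("pics/scene0c.png",cv2.resize(a,None,fx=4,fy=4,interpolation=cv2.INTER_CUBIC))
E
```

```text
(no output)
```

View pics/top0c.png

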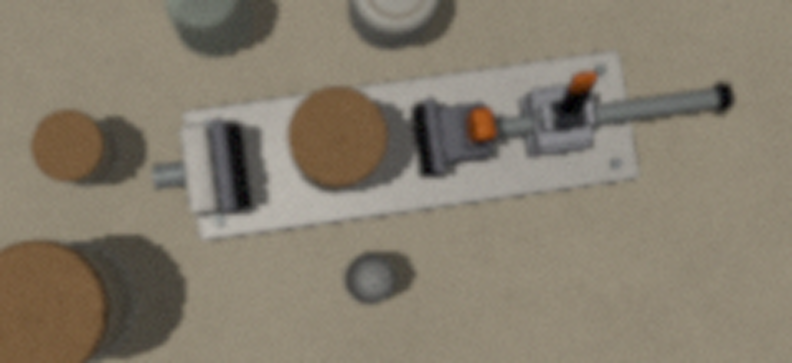

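View pics/scene0c.png

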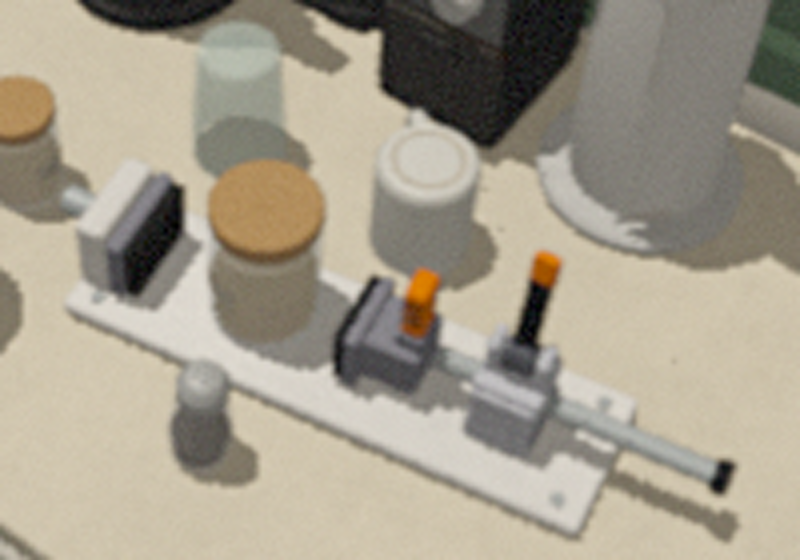

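```bash
cat > h.py <<'E'
import numpy as np, cv2
from scipy.optimize import least_squares
from cell import manip
def proj(n,P):
    i=manip.camera_info(n); T=np.linalg.inv(i["cam_to_world"]); P=np.atleast_2d(P)
    p=P@T[:3,:3].T+T[:3,3]
    return cv2.projectPoints(p,np.zeros(3),np.zeros(3),i["K"],np.array([i["k1"],0,0,0]))[0][:,0]
def vw(v,p):  # vise->world
    c,s=np.cos(v[2]),np.sin(v[2]); p=np.atleast_2d(p).astype(float)
    return np.c_[v[0]+c*p[:,0]-s*p[:,1], v[1]+s*p[:,0]+c*p[:,1], p[:,2]]
def orange(n,im):
    hsv=cv2.cvtColor(im,cv2.COLOR_BGR2HSV); m=cv2.inRange(hsv,(3,190,110),(18,255,255))
    k,l,s,c=cv2.connectedComponentsWithStats(m)
    return [(s[j,:5].tolist(),c[j].round(1)) for j in range(1,k) if s[j,4]>8]
E
python3 - <<'E'
from h import *
T=(np.array([[183,114],[618,53],[637,178],[203,238]])+.5)/3.3-.5+[160,150]
S=(np.array([[575,533],[635,410],[68,305]])+.5)/4-.5+[190,145]
c=lambda x,y:[x*.055,y*.185,.015]
PT=[c(1,1),c(1,-1),c(-1,-1),c(-1,1)]; PS=[c(-1,-1),c(1,-1),c(-1,1)]
f=lambda v:np.r_[(proj("top",vw(v,PT))-T).ravel(),(proj("scene",vw(v,PS))-S).ravel()]
r=least_squares(f,[.47,.03,.1]); print(r.x,r.fun.round(1))
np.save("v.npy",r.x); v=r.x
for n in("top","scene"):
    print(n,orange(n,cv2.imread(f"pics/{n}0.png")))
    for jy in(-.04,-.03,-.02,-.01,0): print("jawface y",jy,"tab",proj(n,vw(v,[0,jy-.045,.09])).round(1))
    for a in(-.7,-.5,-.3): print("lever",a,proj(n,vw(v,[-.068*np.sin(a),-.115,.088+.068*np.cos(a)])).round(1))
    for y in (.02,.04,.06): print("jar lid",y,proj(n,vw(v,[0,y,.125])).round(1))
E
```

```text
[ 0.56566098 -0.01118858  0.15598441] [-0.2 -1.1  1.2 -0.5  1.7  1.  -1.2  1.3  0.1  0.7  1.2 -2.  -2.1 -0.9]
top [([334, 173, 6, 3, 10], array([336.5, 174. ])), ([303, 184, 7, 8, 46], array([305.9, 187.5]))]
jawface y -0.04 tab [[320.4 186.6]]
jawface y -0.03 tab [[316.5 187.1]]
jawface y -0.02 tab [[312.6 187.7]]
jawface y -0.01 tab [[308.7 188.2]]
jawface y 0 tab [[304.7 188.7]]
lever -0.7 [[333.5 164.7]]
lever -0.5 [[335.  168.7]]
lever -0.3 [[336.3 173.6]]
jar lid 0.02 [[280.1 190.8]]
jar lid 0.04 [[271.9 191.9]]
jar lid 0.06 [[263.7 193. ]]
scene [([324, 208, 6, 9, 38], array([326.1, 211.8])), ([291, 213, 9, 16, 72], array([295.1, 219.5]))]
jawface y -0.04 tab [[308.4 228.8]]
jawface y -0.03 tab [[304.6 227.2]]
jawface y -0.02 tab [[300.9 225.6]]
jawface y -0.01 tab [[297.2 224. ]]
jawface y 0 tab [[293.5 222.4]]
lever -0.7 [[329.4 208.4]]
lever -0.5 [[328.  209.8]]
lever -0.3 [[326.3 212.2]]
jar lid 0.02 [[270.5 203.7]]
jar lid 0.04 [[263.2 200.7]]
jar lid 0.06 [[256.  197.6]]
```

```bash
cat > fit.py <<'E'
from h import *
from scipy.ndimage import map_coordinates, gaussian_filter
def fit(v,ims):
    for it,W in enumerate((5,4,3,2.5,2.5)):
        obs=[]
        for n,im in ims.items():
            g=gaussian_filter(im.astype(float).mean(2),.7)
            for e in range(4):
                t=np.linspace(-.93,.93,60)
                loc=np.c_[(.055*np.ones(60),-.055*np.ones(60),.055*t,.055*t)[e],(.185*t,.185*t,.185*np.ones(60),-.185*np.ones(60))[e],.015*np.ones(60)]
                inn=loc*[1-(e<2)*.05,1-(e>1)*.015,1]
                p=proj(n,vw(v,loc)); q=proj(n,vw(v,inn)); d=p-q; d/=np.linalg.norm(d,axis=1)[:,None]
                tt=np.gradient(p,axis=0); nn=np.c_[-tt[:,1],tt[:,0]]; nn/=np.linalg.norm(nn,axis=1)[:,None]; nn*=np.sign((nn*d).sum(1))[:,None]
                o=np.arange(-W,W+.01,.25)
                pts=p[:,None]+o[None,:,None]*nn[:,None]
                pr=map_coordinates(g,[pts[...,1],pts[...,0]],order=1)
                gr=-np.gradient(pr,axis=1)
                k=gr.argmax(1); k=np.array(k)
                ok=(gr[np.arange(60),k]>2.5)&(k>0)&(k<len(o)-1)
                for j in np.where(ok)[0]: obs.append((n,loc[j],pts[j,k[j]],nn[j],e))
        def f(x):
            r=[]
            for n in ims:
                oo=[a for a in obs if a[0]==n]
                P=proj(n,vw(x,np.array([a[1] for a in oo])))
                r.append(((P-np.array([a[2] for a in oo]))*np.array([a[3] for a in oo])).sum(1))
            return np.concatenate(r)
        r=least_squares(f,v,loss="soft_l1",f_scale=.4); v=r.x
        ff=f(v)
    i=0
    for n in ims:
        ee=[a[4] for a in obs if a[0]==n]; x=ff[i:i+len(ee)]; i+=len(ee)
        print(n,[(ee.count(e),round(float(np.median(x[np.array(ee)==e])),2)) for e in range(4) if e in ee])
    return v
if __name__=="__main__":
    v=np.load("v.npy"); I={n:cv2.imread(f"pics/{n}0.png") for n in("top","scene")}
    for s in ({"top":I["top"]},{"scene":I["scene"]},I): w=fit(v,s); print(w.round(4))
    np.save("v.npy",w)
    # triangulate orange
    for name,a,b in(("tab",(305.9,187.5),(295.1,219.5)),("lev",(336.5,174.),(326.1,211.8))):
        r=least_squares(lambda p:np.r_[(proj("top",p)-a).ravel(),(proj("scene",p)-b).ravel()],[.5,0,.1]); 
        c,s_=np.cos(w[2]),np.sin(w[2]); d=r.x[:2]-w[:2]; print(name,r.x.round(4),r.fun.round(1),"vise",(c*d[0]+s_*d[1]).round(4),(-s_*d[0]+c*d[1]).round(4))
E
python3 fit.py
```

```text
top [(41, 1.52), (58, 0.47), (46, 0.0), (18, 0.01)]
[ 0.5678 -0.0077  0.1642]
scene [(6, 0.12), (58, 0.01), (45, 0.01)]
[ 0.5662 -0.0093  0.165 ]
top [(41, 1.0), (57, 1.0), (47, -0.25), (18, 0.25)]
scene [(6, 0.12), (60, -0.25), (44, -0.25)]
[ 0.5667 -0.0086  0.1647]
tab [ 0.5748 -0.0573  0.1011] [ 0.1 -0.1 -0.2  0. ] vise 0.0001 -0.0494
lev [ 0.6019 -0.1216  0.1559] [ 0. -0. -0.  0.] vise 0.0162 -0.1172
```

Candidates for the jar, in top-view pixels:
- (262,191): between the jaw and the far pad.
- (181,195): small.
- (171,245): large.
- (438,85): a like jar at the wall.

The one at (262,191) fits: it stands on the vice plate and its lid measures about 71–75 mm across. The enlarged crops above confirm it. Next I work out the approach.

```bash
cat >> h.py <<'E'
from scipy.spatial.transform import Rotation as R
def move(target_w,zdir_w=None,cmd=None):
    """numbers for servo: target TCP world, desired tool z dir (xy)"""
    s=manip.read_state(); M=R.from_rotvec(s["orientation"]).as_matrix()
    d=M.T@(np.array(target_w)-s["tcp_pos"]); out=(d/.25).round(4)
    sp=None
    if zdir_w is not None:
        z=M.T@np.r_[zdir_w,0]; a=np.arctan2(-z[1],z[2])
        sp=(a/(np.pi/2)).round(4)
    print("dx,dy,dz",out,"spin",sp)
def st():
    v=np.load("v.npy"); s=manip.read_state(); d=s["tcp_pos"]-np.r_[v[:2],0]; c,q=np.cos(v[2]),np.sin(v[2])
    f=s["wrist_force"]; print("t",round(s["time_s"],2),"vise tcp",np.round([c*d[0]+q*d[1],-q*d[0]+c*d[1],d[2]],4),"Fvise",np.round([c*f[0]+q*f[1],-q*f[0]+c*f[1],f[2]],2),"w",round(s["gripper_width"],4))
E
python3 - <<'E'
from h import *
v=np.load("v.npy"); s=manip.read_state(); M=R.from_rotvec(s["orientation"]).as_matrix(); print(M.round(3))
c,q=np.cos(v[2]),np.sin(v[2]); print("vise x dir",c,q)
for y in(.05,.055,.06,.065):print(y,proj("top",vw(v,[0,y,.125])),proj("scene",vw(v,[0,y,.125])))
im=cv2.imread("pics/top0.png"); im2=cv2.imread("pics/scene0.png")
for n,i in(("top",im),("scene",im2)):
    h=cv2.cvtColor(i,cv2.COLOR_BGR2HSV); m=cv2.inRange(h,(8,90,60),(18,200,255)); k,l,ss,cc=cv2.connectedComponentsWithStats(m)
    print(n,[(ss[j].tolist(),cc[j].round(1)) for j in range(1,k) if ss[j,4]>100])
# tab top outline: project box
for z in(.105,.11,.115,.12):
  for n in("top","scene"): print(z,n,proj(n,vw(v,[[-.012,-.058,z],[.012,-.058,z],[.012,-.042,z],[-.012,-.042,z]])).round(1).tolist())
move(vw(v,[0,-.085,.20])[0],[c,q]); move(vw(v,[0,-.085,.20])[0],[-c,-q])
E
```

```text
[[-0.    -0.973  0.232]
 [-0.001  0.232  0.973]
 [-1.     0.    -0.001]]
vise x dir 0.9864603258801701 0.1640000776353129
0.05 [[266.81854337 192.17937167]] [[258.90825049 198.49795758]]
0.055 [[264.77068386 192.47415862]] [[257.10625884 197.7523106 ]]
0.06 [[262.7223914  192.76900132]] [[255.30886901 197.00855554]]
0.065 [[260.67370422 193.06389425]] [[253.5160814  196.26669268]]
top [([428, 67, 28, 27, 583], array([441.7,  80.1])), ([248, 177, 29, 30, 675], array([262. , 191.1])), ([170, 184, 22, 21, 366], array([180.3, 193.8])), ([150, 223, 43, 43, 1441], array([171. , 243.8]))]
scene [([305, 0, 17, 25, 322], array([313.2,  11. ])), ([435, 0, 47, 12, 409], array([460.4,   4.5])), ([184, 164, 19, 17, 260], array([193.1, 172.1])), ([137, 168, 40, 34, 1077], array([156.4, 184.6])), ([242, 185, 29, 26, 586], array([256.1, 197.3])), ([464, 202, 30, 26, 582], array([478.2, 214.1])), ([296, 359, 38, 25, 272], array([311.5, 373.1])), ([293, 371, 20, 13, 110], array([300.5, 378.9]))]
0.105 top [[310.4, 191.5], [308.9, 182.0], [302.6, 182.9], [304.1, 192.4]]
0.105 scene [[296.2, 223.5], [300.3, 216.4], [294.3, 214.0], [290.2, 221.0]]
0.11 top [[310.7, 191.3], [309.2, 181.7], [302.8, 182.7], [304.3, 192.2]]
0.11 scene [[296.4, 222.3], [300.5, 215.2], [294.5, 212.8], [290.4, 219.8]]
0.115 top [[311.0, 191.1], [309.5, 181.5], [303.1, 182.4], [304.6, 192.0]]
0.115 scene [[296.6, 221.1], [300.6, 214.0], [294.6, 211.5], [290.5, 218.6]]
0.12 top [[311.3, 190.9], [309.8, 181.2], [303.3, 182.2], [304.9, 191.9]]
0.12 scene [[296.7, 219.9], [300.8, 212.8], [294.8, 210.3], [290.6, 217.3]]
dx,dy,dz [ 0.1239 -2.3451 -2.3203] spin 0.7463
dx,dy,dz [ 0.1239 -2.3451 -2.3203] spin -1.2537
```

```bash
python3 - <<'E'
import cv2
a=cv2.imread("pics/scene0.png")[200:250,270:370]; cv2.imwrite("pics/scene0d.png",cv2.resize(a,None,fx=8,fy=8,interpolation=cv2.INTER_CUBIC))
E
```

```text
(no output)
```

View pics/scene0d.png

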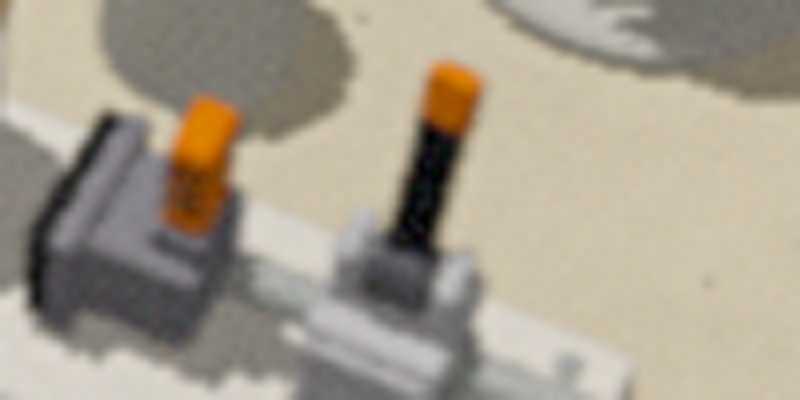

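>>> servo_tool(plan=[{"dx":-0.1,"dy":-0.7,"dz":-0.7,"spin":0.4,"hand":1},{"dx":-0.1,"dy":-0.7,"dz":-0.7,"spin":0.4,"hand":1},{"dx":-0.1,"dy":-0.7,"dz":-0.7,"spin":0.4,"hand":1},{"dx":-0.1,"dy":-0.7,"dz":-0.7,"spin":0.4,"hand":1},{"dx":-0.1,"dy":-0.7,"dz":-0.7,"spin":0.4,"hand":1}])

```text
time_s: 0.6
tcp_pos: [0.275, 0.3953, 0.2559]
orientation: [-0.55, 1.5, 0.55]
wrist_force: [1.0, 1.1, -0.0]
gripper_width: 0.0539
```

```bash
python3 - <<'E'
from h import *
v=np.load("v.npy");st(); c,q=np.cos(v[2]),np.sin(v[2]); move(vw(v,[0,-.085,.22])[0],[c,q])
E
```

```text
t 0.6 vise tcp [-0.2215  0.4463  0.2559] Fvise [ 1.15  0.94 -0.02] w 0.0539
dx,dy,dz [ 0.1441 -2.279  -0.3286] spin 0.3426
```

>>> servo_tool(plan=[{"dx":0,"dy":-0.95,"dz":-0.14,"spin":0.34,"hand":1},{"dx":0,"dy":-0.95,"dz":-0.14,"spin":0.34,"hand":1},{"dx":0,"dy":-0.95,"dz":-0.14,"spin":0.34,"hand":1},{"dx":0,"dy":-0.95,"dz":-0.14,"spin":0.34,"hand":1},{"dx":0,"dy":-0.95,"dz":-0.14,"spin":0.34,"hand":1}])

```text
time_s: 1.1
tcp_pos: [0.4034, 0.1918, 0.2559]
orientation: [-0.134, 1.567, 0.134]
wrist_force: [0.6, 1.2, 0.2]
gripper_width: 0.0141
```

```bash
python3 - <<'E'
from h import *
v=np.load("v.npy");st(); c,q=np.cos(v[2]),np.sin(v[2]); move(vw(v,[0,-.085,.22])[0],[c,q])
E
```

```text
t 1.1 vise tcp [-0.1282  0.2245  0.2559] Fvise [0.75 1.08 0.24] w 0.0141
dx,dy,dz [ 0.144  -1.2408  0.506 ] spin 0.0036
```

>>> servo_tool(plan=[{"dx":0,"dy":-0.9,"dz":0.37,"spin":0.0036,"hand":1},{"dx":0,"dy":-0.9,"dz":0.37,"spin":0.0036,"hand":1},{"dx":0,"dy":-0.9,"dz":0.37,"spin":0.0036,"hand":1},{"dx":0,"dy":-0.9,"dz":0.37,"spin":0.0036,"hand":1},{"dx":0,"dy":-0.9,"dz":0.37,"spin":0.0036,"hand":1}])

```text
time_s: 1.6
tcp_pos: [0.5335, -0.0138, 0.2557]
orientation: [-0.132, 1.567, 0.132]
wrist_force: [0.7, 1.2, 0.2]
gripper_width: 0.0006
```

```bash
python3 - <<'E'
from h import *
v=np.load("v.npy");st(); c,q=np.cos(v[2]),np.sin(v[2]); move(vw(v,[0,-.083,.20])[0],[c,q])
E
```

```text
t 1.6 vise tcp [-0.0336  0.0003  0.2557] Fvise [0.89 1.08 0.23] w 0.0006
dx,dy,dz [ 0.2229 -0.3336  0.1332] spin 0.0022
```

>>> servo_tool(plan=[{"dx":0.1,"dy":-0.333,"dz":0.133,"spin":0.002,"hand":1},{"dx":0.1,"dy":-0.333,"dz":0.133,"spin":0.002,"hand":1},{"dx":0.36,"dy":-0.333,"dz":0.133,"spin":0.002,"hand":1},{"dx":0.36,"dy":-0.333,"dz":0.133,"spin":0.002,"hand":1},{"dx":0.36,"dy":-0.333,"dz":0.133,"spin":0.002,"hand":1}])

```text
time_s: 2.1
tcp_pos: [0.5778, -0.0878, 0.1632]
orientation: [-0.128, 1.572, 0.131]
wrist_force: [0.4, 1.0, 0.5]
gripper_width: 0.0
```

```bash
python3 - <<'E'
from h import *
st()
for n,(r0,r1,c0,c1) in(("top",(140,240,220,370)),("scene",(150,270,220,380))):
    i=manip.read_camera(n); cv2.imwrite(f"pics/{n}1.png",i); cv2.imwrite(f"pics/{n}1c.png",cv2.resize(i[r0:r1,c0:c1],None,fx=4.5,fy=4.5,interpolation=cv2.INTER_CUBIC))
E
```

```text
t 2.1 vise tcp [-0.002  -0.0799  0.1632] Fvise [0.52 0.93 0.53] w 0.0
```

View pics/scene1c.png

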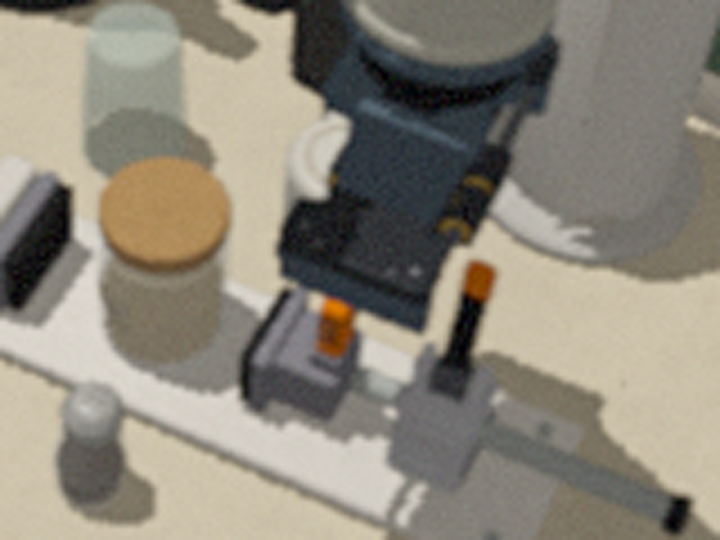

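View pics/top1c.png

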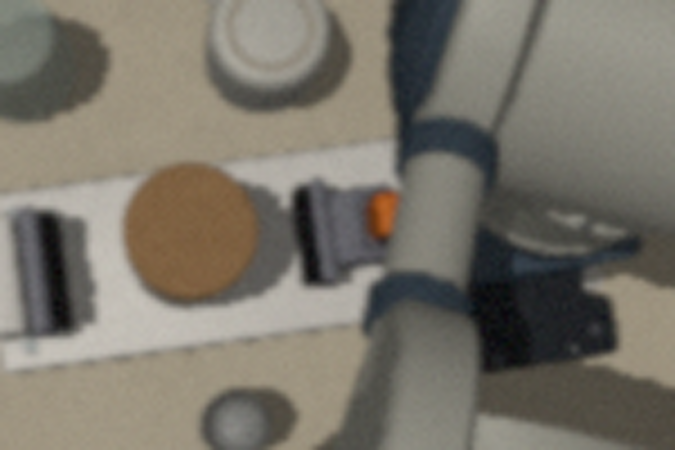

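>>> servo_tool(plan=[{"dx":0.0,"dy":-0.012,"dz":0.008,"spin":0,"hand":1},{"dx":0.09,"dy":-0.012,"dz":0.008,"spin":0,"hand":1},{"dx":0.18,"dy":-0.012,"dz":0.008,"spin":0,"hand":1},{"dx":0.18,"dy":-0.012,"dz":0.008,"spin":0,"hand":1}])

```text
time_s: 2.6
tcp_pos: [0.5813, -0.0903, 0.12]
orientation: [-0.13, 1.569, 0.131]
wrist_force: [-0.4, -0.1, 1.0]
gripper_width: -0.0
```

```bash
python3 - <<'E'
from h import *
st(); v=np.load("v.npy"); c,q=np.cos(v[2]),np.sin(v[2]); move(vw(v,[0,-.083,.12])[0],[c,q]); print(R.from_rotvec(manip.read_state()["orientation"]).as_matrix()[:,0])
E
```

```text
t 2.6 vise tcp [ 0.001  -0.0829  0.12  ] Fvise [-0.4  -0.08  1.02] w -0.0
dx,dy,dz [ 0.     -0.0003 -0.0042] spin 0.0009
[-1.83812956e-03  4.43432456e-04 -9.99998212e-01]
```

>>> servo_tool(plan=[{"dy":0.012,"hand":1},{"dy":0.024,"hand":1},{"dy":0.036,"hand":1},{"dy":0.048,"hand":1},{"dy":0.06,"hand":1}])

```text
invalid input
```

```bash
python3 -c "
from h import *
st()"
```

```text
t 2.6 vise tcp [ 0.001  -0.0829  0.12  ] Fvise [-0.4  -0.08  1.02] w -0.0
```

>>> servo_tool(plan=[{"dy":0.016,"hand":1},{"dy":0.032,"hand":1},{"dy":0.048,"hand":1},{"dy":0.064,"hand":1},{"dy":0.08,"hand":1}])

```text
invalid input
```

```bash
python3 -c "
from h import *
st()
n='scene';i=manip.read_camera(n); cv2.imwrite(f'pics/{n}2c.png',cv2.resize(i[150:270,220:380],None,fx=4.5,fy=4.5,interpolation=cv2.INTER_CUBIC))"
```

```text
t 2.6 vise tcp [ 0.001  -0.0829  0.12  ] Fvise [-0.4  -0.08  1.02] w -0.0
```

View pics/scene2c.png

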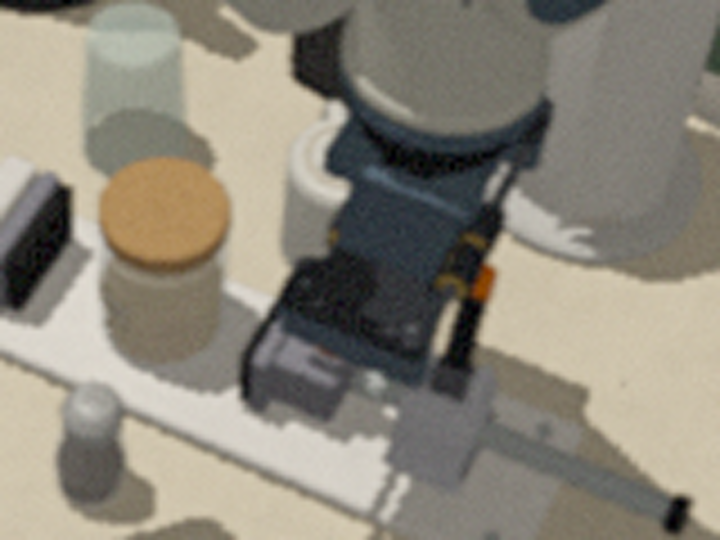

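>>> servo_tool(plan=[{"dx":0,"dy":0.012,"dz":0,"spin":0,"hand":1},{"dx":0,"dy":0.024,"dz":0,"spin":0,"hand":1},{"dx":0,"dy":0.036,"dz":0,"spin":0,"hand":1},{"dx":0,"dy":0.048,"dz":0,"spin":0,"hand":1},{"dx":0,"dy":0.06,"dz":0,"spin":0,"hand":1}])

```text
time_s: 3.15
tcp_pos: [0.5801, -0.0763, 0.1219]
orientation: [-0.132, 1.565, 0.129]
wrist_force: [-0.5, -8.8, 6.1]
gripper_width: 0.0005
```

```bash
python3 -c "
from h import *
st()"
```

```text
t 3.15 vise tcp [ 0.0021 -0.069   0.1219] Fvise [-1.91 -8.65  6.08] w 0.0005
```

```bash
python3 -c "
from h import *
st()
for n,(r0,r1,c0,c1) in(('top',(160,220,250,360)),('scene',(190,260,260,350))):
  i=manip.read_camera(n); cv2.imwrite(f'pics/{n}3c.png',cv2.resize(i[r0:r1,c0:c1],None,fx=7,fy=7,interpolation=cv2.INTER_CUBIC))
st()"
```

```text
t 3.15 vise tcp [ 0.0021 -0.069   0.1219] Fvise [-1.91 -8.65  6.08] w 0.0005
t 3.25 vise tcp [ 0.0021 -0.0686  0.1218] Fvise [-0.37 -4.81  3.79] w 0.0005
```

View pics/scene3c.png

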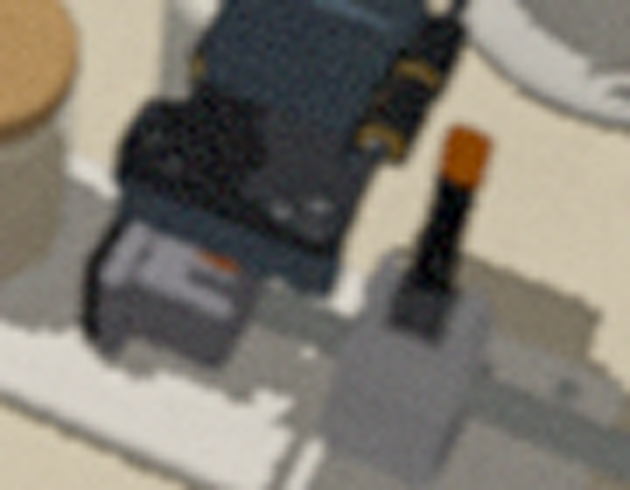

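View pics/top3c.png

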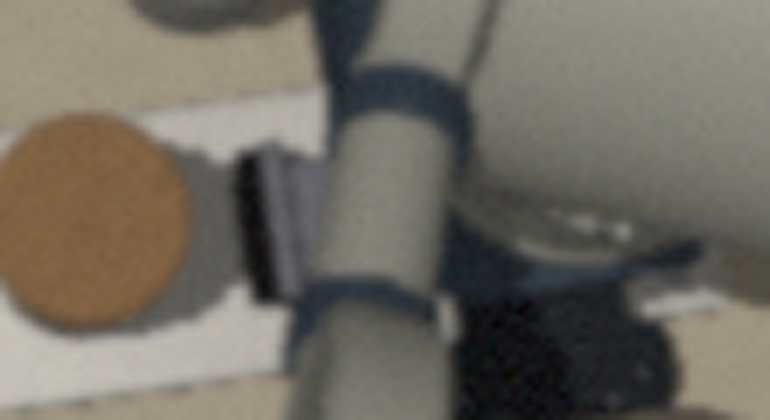

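>>> servo_tool(plan=[{"dx":0,"dy":0.016,"dz":0,"spin":0,"hand":1},{"dx":0,"dy":0.032,"dz":0,"spin":0,"hand":1},{"dx":0,"dy":0.048,"dz":0,"spin":0,"hand":1},{"dx":0,"dy":0.048,"dz":0,"spin":0,"hand":1}])

```text
time_s: 3.65
tcp_pos: [0.578, -0.064, 0.1217]
orientation: [-0.132, 1.565, 0.129]
wrist_force: [0.5, -3.5, 4.3]
gripper_width: 0.0006
```

```bash
python3 -c "
from h import *
st(); print(manip.read_state()['torque'])"
```

```text
t 3.65 vise tcp [ 0.0021 -0.0565  0.1217] Fvise [-0.11 -3.58  4.3 ] w 0.0006
[-0.65904139 -0.10107886 -0.00941877]
```

>>> servo_tool(plan=[{"dx":0,"dy":-0.016,"dz":-0.006,"spin":0,"hand":1},{"dx":0,"dy":-0.016,"dz":-0.006,"spin":0,"hand":1},{"dx":0.03,"dy":-0.016,"dz":-0.006,"spin":0,"hand":1},{"dx":0.056,"dy":-0.016,"dz":-0.006,"spin":0,"hand":1},{"dx":0.056,"dy":-0.016,"dz":-0.006,"spin":0,"hand":1}])

```text
time_s: 4.15
tcp_pos: [0.5759, -0.0678, 0.1056]
orientation: [-0.13, 1.569, 0.131]
wrist_force: [-0.5, -0.8, 0.5]
gripper_width: 0.0002
```

```bash
python3 -c "
from h import *
st(); print(manip.read_state()['torque'])"
```

```text
t 4.15 vise tcp [-0.0006 -0.0599  0.1056] Fvise [-0.65 -0.7   0.5 ] w 0.0002
[-0.08663799  0.04013226 -0.0090701 ]
```

>>> servo_tool(plan=[{"dx":0,"dy":0.016,"dz":0,"spin":0,"hand":1},{"dx":0,"dy":0.032,"dz":0,"spin":0,"hand":1},{"dx":0,"dy":0.044,"dz":0,"spin":0,"hand":1},{"dx":0,"dy":0.056,"dz":0,"spin":0,"hand":1}])

```text
time_s: 4.55
tcp_pos: [0.5743, -0.0546, 0.1067]
orientation: [-0.131, 1.567, 0.13]
wrist_force: [1.4, -8.3, -7.3]
gripper_width: 0.0007
```

```bash
python3 -c "
from h import *
st(); print(manip.read_state()['torque'])"
```

```text
t 4.55 vise tcp [-0.     -0.0466  0.1067] Fvise [-0.   -8.39 -7.3 ] w 0.0007
[-1.64086533 -0.14982209  0.00696011]
```

>>> servo_tool(plan=[{"dx":0,"dy":0.012,"dz":0,"spin":0,"hand":1},{"dx":0,"dy":0.024,"dz":0,"spin":0,"hand":1},{"dx":0,"dy":0.036,"dz":0,"spin":0,"hand":1},{"dx":0,"dy":0.048,"dz":0,"spin":0,"hand":1},{"dx":0,"dy":0.06,"dz":0,"spin":0,"hand":1}])

```text
time_s: 5.05
tcp_pos: [0.5719, -0.04, 0.1067]
orientation: [-0.132, 1.567, 0.129]
wrist_force: [1.9, -10.0, -6.9]
gripper_width: 0.0003
```

```bash
python3 -c "
from h import *
st(); print(manip.read_state()['torque'])
n='scene';i=manip.read_camera(n); cv2.imwrite(f'pics/{n}4c.png',cv2.resize(i[150:270,200:360],None,fx=4.5,fy=4.5,interpolation=cv2.INTER_CUBIC))"
```

```text
t 5.05 vise tcp [ 0.     -0.0319  0.1067] Fvise [  0.23 -10.14  -6.89] w 0.0003
[-2.00117152 -0.15170262 -0.07221118]
```

View pics/scene4c.png

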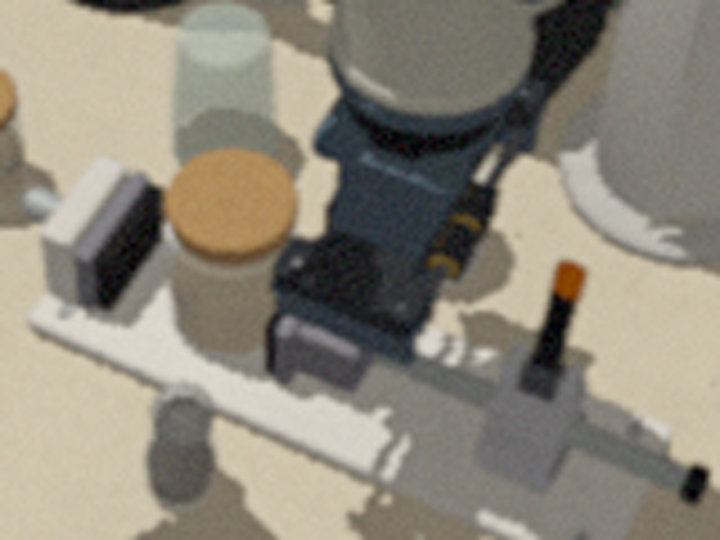

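>>> servo_tool(plan=[{"dx":0,"dy":0.01,"dz":0,"spin":0,"hand":1},{"dx":0,"dy":0.02,"dz":0,"spin":0,"hand":1},{"dx":0,"dy":0.03,"dz":0,"spin":0,"hand":1},{"dx":0,"dy":0.04,"dz":0,"spin":0,"hand":1}])

```text
time_s: 5.5
tcp_pos: [0.5703, -0.0302, 0.1068]
orientation: [-0.132, 1.567, 0.129]
wrist_force: [2.0, -10.7, -7.6]
gripper_width: 0.0001
```

```bash
python3 -c "
from h import *
st(); print(manip.read_state()['torque'])
for n,(r0,r1,c0,c1) in(('top',(160,220,200,310)),('scene',(170,250,190,300))):
  i=manip.read_camera(n); cv2.imwrite(f'pics/{n}5c.png',cv2.resize(i[r0:r1,c0:c1],None,fx=7,fy=7,interpolation=cv2.INTER_CUBIC))"
```

```text
t 5.5 vise tcp [ 0.     -0.0219  0.1068] Fvise [  0.2  -10.85  -7.61] w 0.0001
[-1.95676845 -0.18234483 -0.05981528]
```

View pics/scene5c.png

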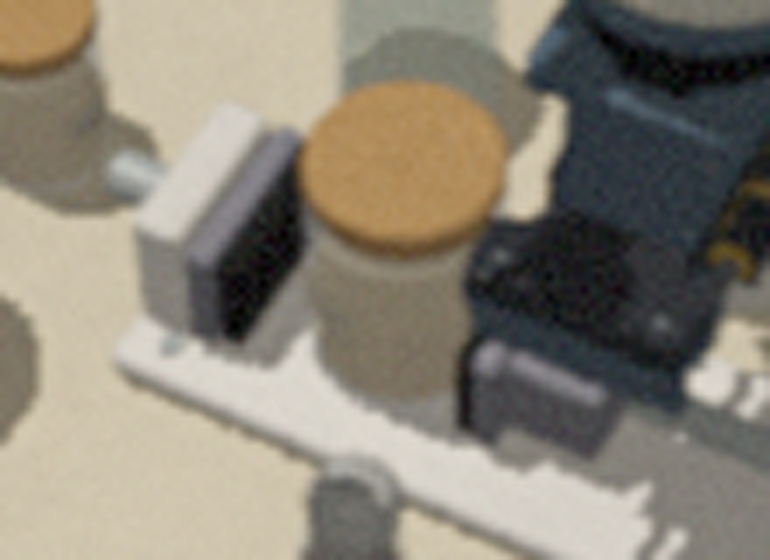

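View pics/top5c.png

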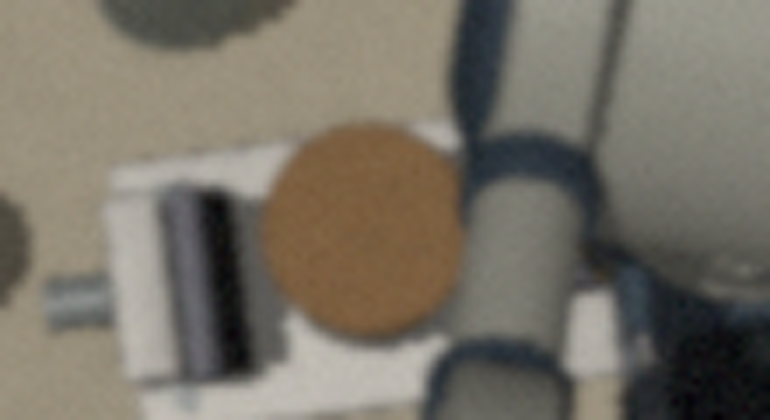

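```bash
python3 - <<'E'
from h import *
v=np.load("v.npy")
for n in("top","scene"):
    i=manip.read_camera(n); h=cv2.cvtColor(i,cv2.COLOR_BGR2HSV); m=cv2.inRange(h,(8,90,60),(18,200,255)); k,l,ss,cc=cv2.connectedComponentsWithStats(m)
    for j in range(1,k):
        if ss[j,4]>350 and np.hypot(*(cc[j]-proj(n,vw(v,[0,.08,.125]))[0]))<15:
            r=least_squares(lambda p:(proj(n,vw(v,[p[0],p[1],.125]))-cc[j]).ravel(),[0,.07]); print(n,ss[j],cc[j],r.x)
E
```

```text
top [238 178  28  30 664] [251.64909639 192.51807229] [0.00442876 0.08638215]
scene [232 182  31  25 591] [247.31302876 193.79357022] [-0.00026445  0.08225809]
```

>>> servo_tool(plan=[{"dx":0,"dy":0.006,"dz":0,"spin":0,"hand":1},{"dx":0,"dy":0.012,"dz":0,"spin":0,"hand":1},{"dx":0,"dy":0.018,"dz":0,"spin":0,"hand":1}])

```text
time_s: 6.0
tcp_pos: [0.5695, -0.0258, 0.1068]
orientation: [-0.132, 1.567, 0.129]
wrist_force: [1.2, -11.0, -6.6]
gripper_width: 0.0003
```

>>> servo_tool(plan=[{"dx":0,"dy":0.006,"dz":0,"spin":0,"hand":1},{"dx":0,"dy":0.012,"dz":0,"spin":0,"hand":1}])

```text
time_s: 6.2
tcp_pos: [0.5691, -0.0228, 0.1069]
orientation: [-0.132, 1.567, 0.129]
wrist_force: [0.9, -10.0, -6.8]
gripper_width: 0.0002
```

>>> servo_tool(plan=[{"dx":0,"dy":0.004,"dz":0,"spin":0,"hand":1},{"dx":0,"dy":0.008,"dz":0,"spin":0,"hand":1}])

```text
time_s: 6.4
tcp_pos: [0.5687, -0.0208, 0.1068]
orientation: [-0.132, 1.567, 0.129]
wrist_force: [0.9, -9.1, -5.8]
gripper_width: 0.0002
```

>>> servo_tool(plan=[{"dx":0,"dy":0.004,"dz":0,"spin":0,"hand":1},{"dx":0,"dy":0.008,"dz":0,"spin":0,"hand":1}])

```text
time_s: 6.6
tcp_pos: [0.5684, -0.0189, 0.1069]
orientation: [-0.132, 1.567, 0.129]
wrist_force: [1.0, -10.5, -6.7]
gripper_width: -0.0
```

```bash
python3 -c "
from h import *
st()
for n,(r0,r1,c0,c1) in(('top',(160,220,200,310)),):
  i=manip.read_camera(n); cv2.imwrite(f'pics/{n}6c.png',cv2.resize(i[r0:r1,c0:c1],None,fx=7,fy=7,interpolation=cv2.INTER_CUBIC))"
```

```text
t 6.6 vise tcp [ 1.000e-04 -1.040e-02  1.069e-01] Fvise [ -0.7  -10.52  -6.72] w -0.0
```

View pics/top6c.png

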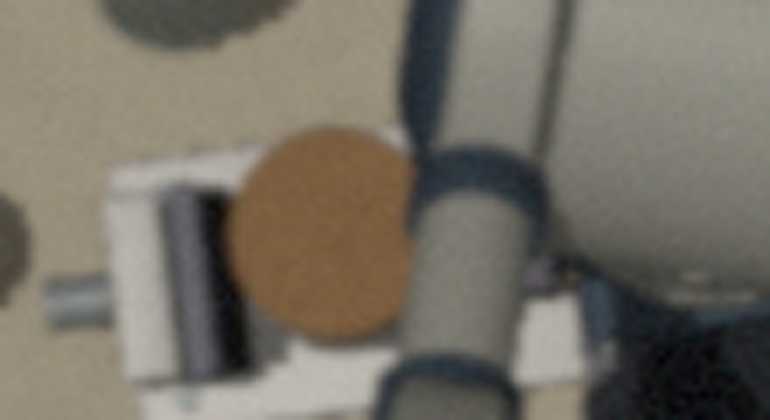

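>>> servo_tool(plan=[{"dx":0,"dy":0.004,"dz":0,"spin":0,"hand":1},{"dx":0,"dy":0.008,"dz":0,"spin":0,"hand":1}])

```text
time_s: 6.85
tcp_pos: [0.5681, -0.017, 0.1069]
orientation: [-0.132, 1.567, 0.129]
wrist_force: [1.0, -12.5, -6.5]
gripper_width: 0.0005
```

>>> servo_tool(plan=[{"dx":0,"dy":0.004,"dz":0,"spin":0,"hand":1},{"dx":0,"dy":0.008,"dz":0,"spin":0,"hand":1}])

```text
time_s: 7.05
tcp_pos: [0.5679, -0.0156, 0.1069]
orientation: [-0.133, 1.567, 0.129]
wrist_force: [2.3, -19.8, -7.6]
gripper_width: 0.0008
```

>>> servo_tool(plan=[{"dx":0,"dy":0.004,"dz":0,"spin":0,"hand":1},{"dx":0,"dy":0.006,"dz":0,"spin":0,"hand":1}])

```text
time_s: 7.25
tcp_pos: [0.5678, -0.0147, 0.1069]
orientation: [-0.133, 1.566, 0.128]
wrist_force: [1.3, -23.2, -7.0]
gripper_width: 0.0003
```

>>> servo_tool(plan=[{"dx":0,"dy":-0.002,"dz":0,"spin":0,"hand":1},{"dx":0,"dy":-0.002,"dz":0,"spin":0,"hand":1},{"dx":0,"dy":-0.002,"dz":0,"spin":0,"hand":1},{"dx":0,"dy":-0.002,"dz":0,"spin":0,"hand":1}])

```text
time_s: 7.65
tcp_pos: [0.5677, -0.0147, 0.1069]
orientation: [-0.132, 1.567, 0.128]
wrist_force: [1.2, -16.9, -6.6]
gripper_width: 0.0003
```

```bash
python3 -c "
from h import *
st()"
```

```text
t 7.65 vise tcp [ 1.000e-04 -6.200e-03  1.069e-01] Fvise [ -1.6  -16.89  -6.64] w 0.0003
```

>>> servo_tool(plan=[{"dx":0,"dy":-0.004,"dz":0,"spin":0,"hand":1},{"dx":0,"dy":-0.008,"dz":0,"spin":0,"hand":1},{"dx":0,"dy":-0.012,"dz":0,"spin":0,"hand":1},{"dx":0,"dy":-0.018,"dz":0,"spin":0,"hand":1},{"dx":0,"dy":-0.03,"dz":0,"spin":0,"hand":1}])

```text
time_s: 8.15
tcp_pos: [0.5687, -0.0205, 0.1071]
orientation: [-0.13, 1.567, 0.131]
wrist_force: [-0.3, 0.7, -0.2]
gripper_width: -0.0001
```

```bash
python3 -c "
from h import *
st()
v=np.load('v.npy')
for p in ([.05,-.1,.20],[.05,-.115,.23]): move(vw(v,p)[0],[np.cos(v[2]),np.sin(v[2])])"
```

```text
t 8.15 vise tcp [ 1.000e-04 -1.200e-02  1.071e-01] Fvise [-0.14  0.71 -0.16] w -0.0001
dx,dy,dz [-0.3718 -0.3521  0.1992] spin 0.0009
dx,dy,dz [-0.4918 -0.4121  0.1991] spin 0.0009
```

```bash
python3 - <<'E'
from h import *
v=np.load("v.npy"); c,q=np.cos(v[2]),np.sin(v[2])
def ray(n,px,z):
    r=least_squares(lambda p:(proj(n,vw(v,[p[0],p[1],z]))-px).ravel(),[0,.07]); return r.x.round(3)
a=cv2.imread("pics/top0.png")[30:140,260:380]; cv2.imwrite("pics/tw.png",cv2.resize(a,None,fx=5,fy=5,interpolation=cv2.INTER_CUBIC))
a=cv2.imread("pics/scene0.png")[90:220,300:400]; cv2.imwrite("pics/tw2.png",cv2.resize(a,None,fx=4.5,fy=4.5,interpolation=cv2.INTER_CUBIC))
E
```

```text
(no output)
```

View pics/tw.png

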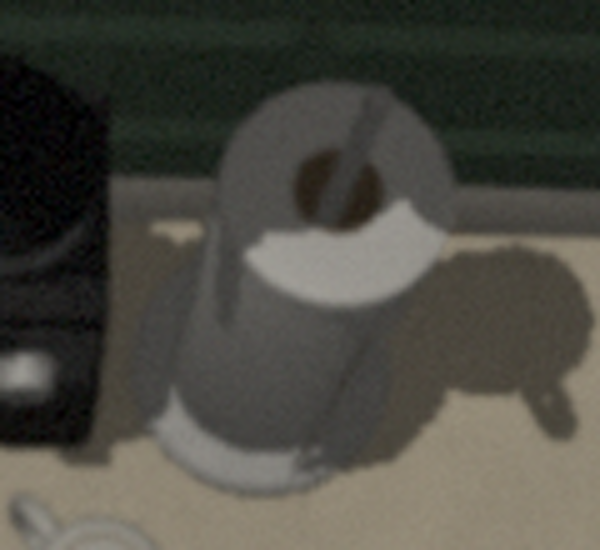

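View pics/tw2.png

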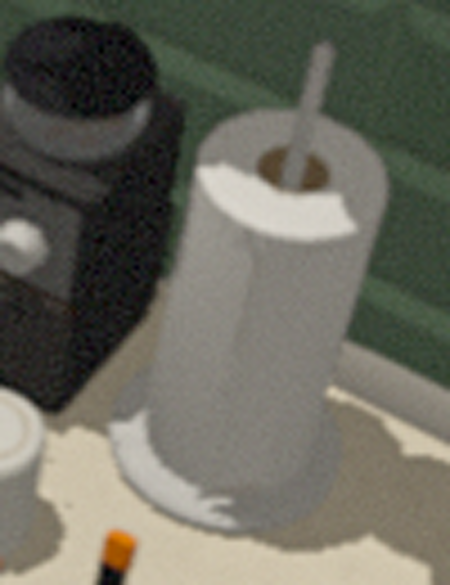

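```bash
python3 - <<'E'
from h import *
v=np.load("v.npy")
def ray(n,px,z):
    return least_squares(lambda p:(proj(n,vw(v,[p[0],p[1],z]))-px).ravel(),[0,.07]).x.round(3)
print("base front",ray("top",(312,128),.005),"center",ray("top",(312,103),.005),"left",ray("top",(286,105),.005))
print("scene base front",ray("scene",(300+190/4.5,90+530/4.5),.005),"left",ray("scene",(300+108/4.5,90+430/4.5),.005))
for z in(.2,.25,.28):print("roll top centre",z,ray("top",(327,68.7),z),ray("scene",(364.5,126),z))
print("mug",ray("top",(279.5,148),.085))
s=manip.read_state();print(s["q"])
E
```

```text
base front [ 0.172 -0.108] center [ 0.245 -0.12 ] left [ 0.249 -0.045]
scene base front [ 0.165 -0.126] left [ 0.216 -0.051]
roll top centre 0.2 [ 0.257 -0.127] [ 0.291 -0.109]
roll top centre 0.25 [ 0.236 -0.113] [ 0.234 -0.118]
roll top centre 0.28 [ 0.223 -0.105] [ 0.199 -0.124]
mug [ 0.112 -0.   ]
[-1.41023230e-01  5.65281969e-01  1.61953819e+00  2.42294953e-04
  9.56641521e-01 -3.07322908e-01]
```

>>> servo_tool(plan=[{"dx":-0.2,"dy":-0.01,"dz":0,"spin":0,"hand":1},{"dx":-0.4,"dy":-0.02,"dz":0,"spin":0,"hand":1},{"dx":-0.48,"dy":-0.1,"dz":0.05,"spin":0,"hand":1},{"dx":-0.48,"dy":-0.25,"dz":0.15,"spin":0,"hand":1},{"dx":-0.48,"dy":-0.412,"dz":0.208,"spin":0,"hand":1}])

```text
time_s: 8.65
tcp_pos: [0.6387, -0.1142, 0.2284]
orientation: [-0.132, 1.564, 0.131]
wrist_force: [0.6, 0.6, -1.4]
gripper_width: 0.0004
```

>>> servo_tool(plan=[{"dx":0,"dy":0,"dz":0,"spin":0,"hand":1},{"dx":0,"dy":0,"dz":0,"spin":0,"hand":1}])

```text
time_s: 8.85
tcp_pos: [0.6369, -0.1144, 0.2265]
orientation: [-0.129, 1.568, 0.13]
wrist_force: [-0.8, 1.6, 0.8]
gripper_width: 0.0004
```

```bash
python3 -c "
from h import *
st()
v=np.load('v.npy')
move(vw(v,[.052,-.115,.17])[0],[np.cos(v[2]),np.sin(v[2])])
for n,(r0,r1,c0,c1) in(('top',(140,230,200,370)),('scene',(150,270,200,360))):
  i=manip.read_camera(n); cv2.imwrite(f'pics/{n}7.png',i);cv2.imwrite(f'pics/{n}7c.png',cv2.resize(i[r0:r1,c0:c1],None,fx=4.5,fy=4.5,interpolation=cv2.INTER_CUBIC))"
```

```text
t 8.85 vise tcp [ 0.052  -0.1158  0.2265] Fvise [-0.53  1.68  0.77] w 0.0004
dx,dy,dz [0.226  0.0032 0.0003] spin -0.0002
```

View pics/scene7c.png

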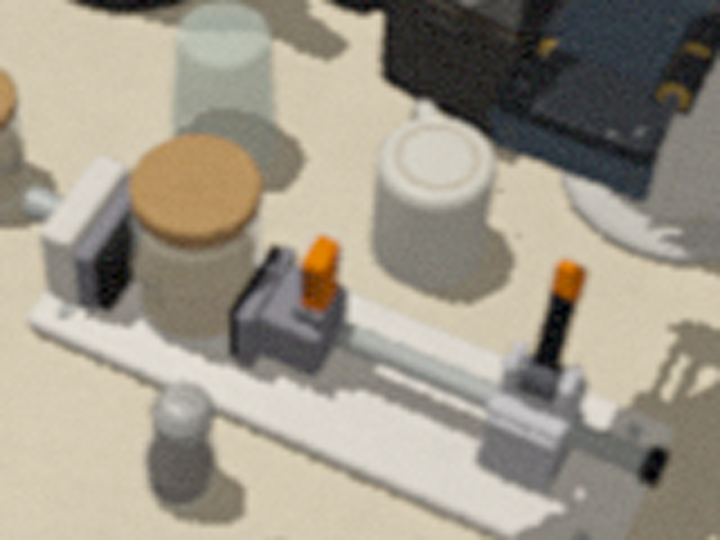

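View pics/top7c.png

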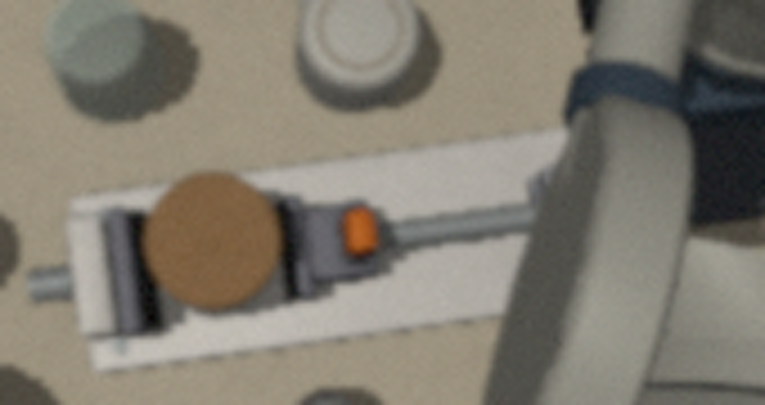

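```bash
cat > jar.py <<'E'
from h import *
import sys
v=np.load("v.npy")
th=np.linspace(0,2*np.pi,200)
def run(tag):
    obs={}
    for n in("top","scene"):
        i=cv2.imread(f"pics/{n}{tag}.png"); h=cv2.cvtColor(i,cv2.COLOR_BGR2HSV); m=cv2.inRange(h,(6,80,50),(20,220,255)); k,l,ss,cc=cv2.connectedComponentsWithStats(m)
        g=proj(n,vw(v,[0,.07,.125]))[0]
        j=min((j for j in range(1,k) if ss[j,4]>350),key=lambda j:np.hypot(*(cc[j]-g)))
        # compare masks: lid cylinder rendered
        obs[n]=(cv2.GaussianBlur((l==j).astype(np.float32)*255,(0,0),1.2),cc[j],ss[j])
    def res(p,ns):
        r=[]
        for n in ns:
            a=np.zeros((384*4,512*4),np.uint8)
            pts=np.r_[proj(n,vw(v,np.c_[p[0]+p[2]*np.cos(th),p[1]+p[2]*np.sin(th),0*th+.125])),proj(n,vw(v,np.c_[p[0]+p[2]*np.cos(th),p[1]+p[2]*np.sin(th),0*th+.125-p[3]]))]
            hull=cv2.convexHull(((pts+.5)*4).astype(np.float32)).astype(np.int32)
            cv2.fillConvexPoly(a,hull,255)
            a=cv2.GaussianBlur(cv2.resize(a,(512,384),interpolation=cv2.INTER_AREA).astype(np.float32),(0,0),1.2)
            c=obs[n][1].astype(int); r.append(((a-obs[n][0])[c[1]-30:c[1]+30,c[0]-30:c[0]+30]).ravel())
        return (np.concatenate(r)**2).sum()/1e5
    from scipy.optimize import minimize
    for ns in(("top",),("scene",),("top","scene")):
        r=minimize(res,[.002,.07,.035,.012],args=(ns,),method="Nelder-Mead",options=dict(initial_simplex=np.array([[.002,.07,.035,.012],[.008,.07,.035,.012],[.002,.08,.035,.012],[.002,.07,.038,.012],[.002,.07,.035,.02]])))
        print(ns,r.x.round(4),round(r.fun,2))
run(sys.argv[1])
E
python3 jar.py 0; python3 jar.py 7
```

```text
('top',) [0.0045 0.061  0.0354 0.0154] 0.54
('scene',) [0.006  0.0609 0.0351 0.0154] 0.81
('top', 'scene') [0.0047 0.0607 0.0356 0.0126] 2.05
('top',) [ 0.0037  0.0983  0.0362 -0.0063] 2.72
('scene',) [-0.0001  0.0941  0.0381 -0.0023] 2.99
('top', 'scene') [0.0048 0.0978 0.0363 0.012 ] 4.98
```

>>> servo_tool(plan=[{"dx":0.12,"dy":0.003,"dz":0,"spin":0,"hand":1},{"dx":0.226,"dy":0.003,"dz":0,"spin":0,"hand":1},{"dx":0.226,"dy":0.003,"dz":0,"spin":0,"hand":1},{"dx":0.226,"dy":0.003,"dz":-0.04,"spin":0,"hand":1},{"dx":0.226,"dy":0.003,"dz":-0.04,"spin":0,"hand":1}])

```text
time_s: 9.45
tcp_pos: [0.6263, -0.1145, 0.172]
orientation: [-0.131, 1.566, 0.13]
wrist_force: [0.9, 0.3, -0.2]
gripper_width: 0.0005
```

```bash
python3 -c "
from h import *
st()
for n,(r0,r1,c0,c1) in(('scene',(150,270,240,400)),):
  i=manip.read_camera(n); cv2.imwrite(f'pics/{n}8c.png',cv2.resize(i[r0:r1,c0:c1],None,fx=4.5,fy=4.5,interpolation=cv2.INTER_CUBIC))"
```

```text
t 9.45 vise tcp [ 0.0415 -0.1142  0.172 ] Fvise [ 0.92  0.17 -0.23] w 0.0005
```

View pics/scene8c.png

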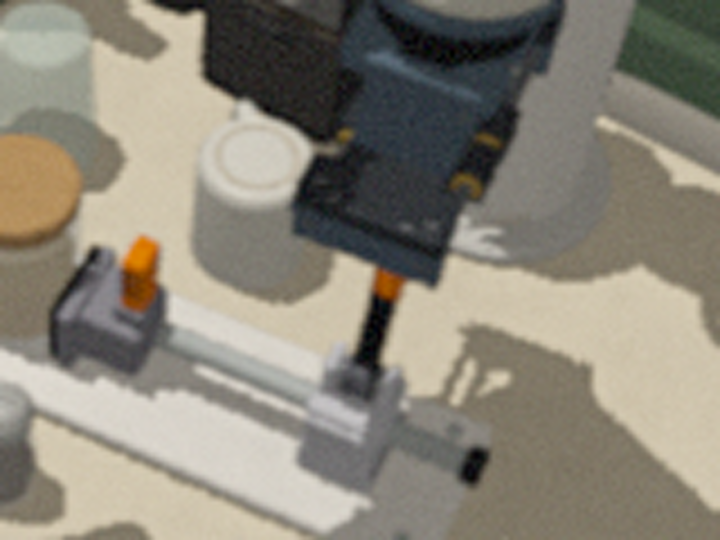

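>>> servo_tool(plan=[{"dx":0,"dy":0,"dz":-0.02,"spin":0,"hand":1},{"dx":0,"dy":0,"dz":-0.04,"spin":0,"hand":1},{"dx":0,"dy":0,"dz":-0.06,"spin":0,"hand":1},{"dx":0,"dy":0,"dz":-0.08,"spin":0,"hand":1},{"dx":0,"dy":0,"dz":-0.1,"spin":0,"hand":1}])

```text
time_s: 10.0
tcp_pos: [0.602, -0.1189, 0.1705]
orientation: [-0.13, 1.567, 0.13]
wrist_force: [0.6, -0.4, 1.1]
gripper_width: 0.0005
```

```bash
python3 -c "
from h import *
st()
for n,(r0,r1,c0,c1) in(('scene',(150,270,240,400)),):
  i=manip.read_camera(n); cv2.imwrite(f'pics/{n}9c.png',cv2.resize(i[r0:r1,c0:c1],None,fx=4.5,fy=4.5,interpolation=cv2.INTER_CUBIC))"
```

```text
t 10.0 vise tcp [ 0.0167 -0.1145  0.1705] Fvise [ 0.53 -0.48  1.14] w 0.0005
```

View pics/scene9c.png

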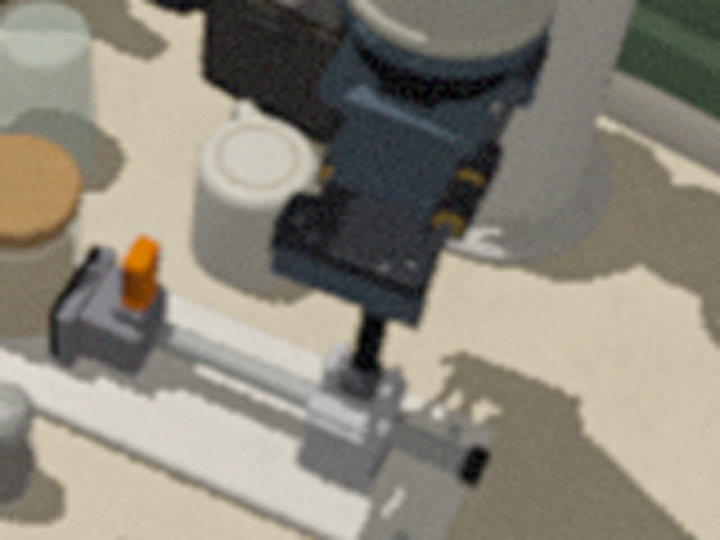

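>>> servo_tool(plan=[{"dx":0,"dy":0,"dz":-0.024,"spin":0,"hand":1},{"dx":0,"dy":0,"dz":-0.048,"spin":0,"hand":1},{"dx":0,"dy":0,"dz":-0.072,"spin":0,"hand":1},{"dx":0.004,"dy":0,"dz":-0.096,"spin":0,"hand":1},{"dx":0.01,"dy":0,"dz":-0.12,"spin":0,"hand":1}])

```text
time_s: 10.55
tcp_pos: [0.5736, -0.1237, 0.1681]
orientation: [-0.13, 1.564, 0.13]
wrist_force: [11.7, 3.6, -4.5]
gripper_width: 0.0004
```

```bash
python3 -c "
from h import *
st()"
```

```text
t 10.55 vise tcp [-0.0121 -0.1147  0.1681] Fvise [12.09  1.69 -4.52] w 0.0004
```

>>> servo_tool(plan=[{"dx":0.008,"dy":0,"dz":-0.02,"spin":0,"hand":1},{"dx":0.018,"dy":0,"dz":-0.036,"spin":0,"hand":1},{"dx":0.03,"dy":0,"dz":-0.054,"spin":0,"hand":1},{"dx":0.044,"dy":0,"dz":-0.07,"spin":0,"hand":1},{"dx":0.06,"dy":0,"dz":-0.084,"spin":0,"hand":1}])

```text
time_s: 11.05
tcp_pos: [0.5538, -0.1276, 0.1546]
orientation: [-0.131, 1.562, 0.129]
wrist_force: [7.7, 3.3, 13.2]
gripper_width: 0.0003
```

```bash
python3 -c "
from h import *
st()
for n,(r0,r1,c0,c1) in(('scene',(150,270,240,400)),):
  i=manip.read_camera(n); cv2.imwrite(f'pics/{n}10c.png',cv2.resize(i[r0:r1,c0:c1],None,fx=4.5,fy=4.5,interpolation=cv2.INTER_CUBIC))"
```

```text
t 11.05 vise tcp [-0.0322 -0.1153  0.1546] Fvise [ 8.17  1.95 13.22] w 0.0003
```

View pics/scene10c.png

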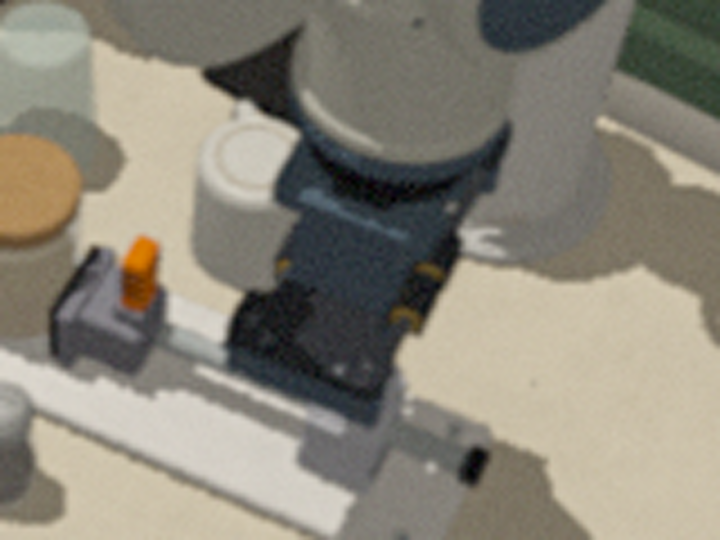

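>>> servo_tool(plan=[{"dx":0.02,"dy":0,"dz":-0.02,"spin":0,"hand":1},{"dx":0.045,"dy":0,"dz":-0.038,"spin":0,"hand":1},{"dx":0.068,"dy":0,"dz":-0.05,"spin":0,"hand":1},{"dx":0.092,"dy":0,"dz":-0.06,"spin":0,"hand":1},{"dx":0.116,"dy":0,"dz":-0.07,"spin":0,"hand":1}])

```text
time_s: 11.6
tcp_pos: [0.5343, -0.1305, 0.1244]
orientation: [-0.131, 1.567, 0.13]
wrist_force: [-2.3, -3.1, 11.2]
gripper_width: 0.0006
```

```bash
python3 -c "
from h import *
st()"
```

```text
t 11.6 vise tcp [-0.052  -0.1149  0.1244] Fvise [-2.74 -2.68 11.19] w 0.0006
```

>>> servo_tool(plan=[{"dx":0.02,"dy":0,"dz":-0.004,"spin":0,"hand":1},{"dx":0.036,"dy":0,"dz":-0.008,"spin":0,"hand":1},{"dx":0.048,"dy":0,"dz":-0.01,"spin":0,"hand":1},{"dx":0.056,"dy":0,"dz":-0.01,"spin":0,"hand":1}])

```text
time_s: 12.0
tcp_pos: [0.5316, -0.1308, 0.1103]
orientation: [-0.131, 1.568, 0.13]
wrist_force: [-11.0, -2.9, 36.3]
gripper_width: 0.0004
```

```bash
python3 -c "
from h import *
st()"
```

```text
t 12.0 vise tcp [-0.0546 -0.1148  0.1103] Fvise [-11.3   -1.09  36.3 ] w 0.0004
```

>>> servo_tool(plan=[{"dx":-0.03,"dy":0,"dz":0,"spin":0,"hand":1},{"dx":-0.1,"dy":0,"dz":0,"spin":0,"hand":1},{"dx":-0.3,"dy":0,"dz":0,"spin":0,"hand":1},{"dx":-0.5,"dy":0,"dz":0,"spin":0,"hand":1},{"dx":-0.6,"dy":0,"dz":0,"spin":0,"hand":1}])

```text
time_s: 12.5
tcp_pos: [0.533, -0.1307, 0.2639]
orientation: [-0.132, 1.563, 0.129]
wrist_force: [0.5, -1.3, -1.0]
gripper_width: 0.0005
```

>>> servo_tool(plan=[{"dx":0,"dy":-0.2,"dz":-0.1,"spin":0,"hand":1},{"dx":0,"dy":-0.4,"dz":-0.1,"spin":0,"hand":1},{"dx":0,"dy":-0.6,"dz":-0.1,"spin":0,"hand":1},{"dx":0,"dy":-0.8,"dz":-0.1,"spin":0,"hand":1},{"dx":0,"dy":-0.9,"dz":-0.1,"spin":0,"hand":1}])

```text
time_s: 13.0
tcp_pos: [0.5444, -0.3598, 0.2596]
orientation: [-0.129, 1.567, 0.129]
wrist_force: [0.8, -0.2, 0.1]
gripper_width: 0.0005
```

>>> servo_tool(plan=[{"dx":0,"dy":0,"dz":0,"spin":0,"hand":1},{"dx":0,"dy":0,"dz":0,"spin":0,"hand":1},{"dx":0,"dy":0,"dz":0,"spin":0,"hand":1}])

```text
time_s: 13.3
tcp_pos: [0.5445, -0.3554, 0.2598]
orientation: [-0.13, 1.567, 0.131]
wrist_force: [0.5, 0.4, -0.2]
gripper_width: 0.0001
```

```bash
python3 -c "
from h import *
st()
for n,(r0,r1,c0,c1) in(('top',(140,240,200,370)),('scene',(140,270,200,370))):
  i=manip.read_camera(n); cv2.imwrite(f'pics/{n}11.png',i);cv2.imwrite(f'pics/{n}11c.png',cv2.resize(i[r0:r1,c0:c1],None,fx=4.5,fy=4.5,interpolation=cv2.INTER_CUBIC)); print(orange(n,i))
  v=np.load('v.npy')
  for a in (1.3,1.47,1.55): print(a,proj(n,vw(v,[-.068*np.sin(a),-.115,.088+.068*np.cos(a)])))
"; python3 jar.py 11
```

```text
t 13.3 vise tcp [-0.0787 -0.3384  0.2598] Fvise [ 0.55  0.35 -0.24] w 0.0001
[([277, 187, 6, 9, 41], array([279.5, 191.2])), ([334, 209, 5, 6, 29], array([336.1, 211.4]))]
1.3 [[336.56513503 209.54717126]]
1.47 [[335.69635657 210.60878773]]
1.55 [[335.24428265 210.83588817]]
[([268, 203, 7, 16, 67], array([271.1, 209.6])), ([306, 251, 7, 8, 42], array([308.9, 254.1]))]
1.3 [[309.11474121 249.30475254]]
1.47 [[308.25428944 252.59695876]]
1.55 [[307.96465724 253.93135779]]
('top',) [ 0.0042  0.0983  0.0363 -0.0039] 2.9
('scene',) [ 0.0005  0.0947  0.0379 -0.0013] 3.18
('top', 'scene') [0.0046 0.0977 0.0364 0.0106] 5.29
```

View pics/scene11c.png

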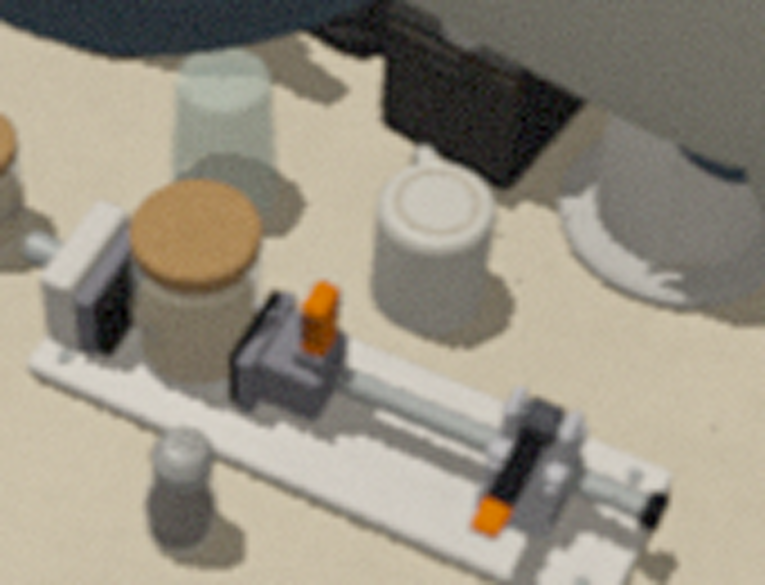

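View pics/top11c.png

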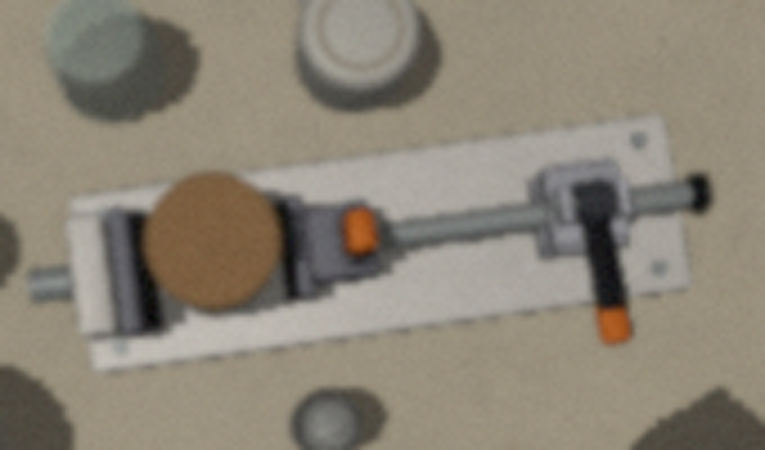

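Both views show the lever level at its stop: its end is at scene (309,254), against (308,254) predicted for 1.55 rad. The jar is up against the pad, the jaw hasn't moved since I let go, and the bystanders are where they were.

```bash
python3 -c "
from h import *
for n in('top','scene'): print(n,orange(n,cv2.imread(f'pics/{n}7.png')))
manip.job_done()"
```

```text
top [([277, 187, 6, 9, 42], array([279.3, 191.2]))]
scene [([268, 203, 7, 16, 72], array([270.9, 210.2])), ([323, 208, 6, 8, 34], array([325.7, 211.9]))]
the job is handed in; nothing more can be done
```

The jar is clamped in the vice and the lever is locked at its stop. I handed the job in with the clock at about 13 s; it reports no verdict.

**Jaw:** I pushed the jaw by its orange tab with closed fingers until the jar met the far pad. The push peaked at about 23 N including the jaw's 7 N drag, so at most about 15–16 N on the glass. When I let go, the sprung face should have settled to roughly the drag, about 7 N.

**Lever:** I followed the lever over in an arc to its stop. The last press reached 36 N vertically (about 38 N in all) at the wrist, close to the 40 N limit, before I lifted away.

**Last checks:**
- **Lever:** its end is within about 1 px of the position predicted for 1.55 rad in both views.
- **Jaw:** the tab is within 0.6 px of where it was before locking.
- **Jar:** upright between the pads, about 0–5 mm off the rod's line. The two cameras disagree by about 4 mm on this; the limit is 10 mm.
- **Bystanders:** the mug, tumbler and shaker look unmoved, and the arm is clear.

The final squeeze is inferred from the push force and drag; I did not measure it after locking.

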